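# Tip a carton onto its back and slide it up to the label reader

### The arm

A 7-joint arm with a two-finger parallel gripper is mounted at the origin on a cart in front of the work surface, level with it; the furniture and walls round the work are solid. World frame = base frame: x ahead of the robot, y to its left, z up, the work surface at z = 0. Lengths are in m, angles in degrees, forces in N, time in s.
With the tool pointing down it reaches from about 0.425 to 0.875 m from the base axis. Payload 4.7 kg.
Tool frame: the origin (TCP) lies between the finger pads; the fingertips stand env.tip_reach ahead of it and the grasp point (between the pads) lies 2 mm behind it (env.tip_reach is the distance from the TCP to the fingertips, in m); z points along the fingers, y is the line along which they close (so a half turn about z gives the same grasp; the last joint's range is limited). The gripper opens to 87 mm and grips with 3 to 60 N. Pads are 19 mm wide; open, the fingers measure 117 mm over their backs; the gripper's body (75 mm by 190 mm) begins 51 mm behind the grasp point.
Start: joints at [-65.369, 18.392, -4.016, 83.108, 1.295, 78.541, -3.26], TCP at [0.263, 0.595, 0.24] pointing down, gripper open.
Joint ranges: [-163.93, 163.93], [-17.29, 119.83], [-79.2, 71.16], [3.27, 140.29], [-89.18, 269.18], [5.43, 117.66], [-154.24, 154.24]. Speed limits (degrees/s): [147.25, 147.25, 180, 180, 180, 180, 180].

### API

Orientations are given as [roll, pitch, yaw] about the fixed x, y, z axes, in that order (R = Rz(yaw) Ry(pitch) Rx(roll)).
In Python, from cell import env, read_camera gives the robot as it stands. The module is installed in compiled form; this text tells all that it offers.
- The arm moves only by the tool tcp_steps, called in YAML: its name, and indented under it one key for each argument. Schema: {"type":"object","properties":{"offsets":{"type":"array","items":{"type":"array","items":{"type":"number"},"minItems":5,"maxItems":5},"minItems":1,"maxItems":8},"squeeze":{"type":"number"},"only":{"type":"string"},"quiet":{"type":"boolean"},"lines":{"type":"string"}},"required":["offsets"],"additionalProperties":false}. offsets is a list of rows, 1 to 8 of them, each of 5 numbers: dx, dy, dz in parts of the range, where 1.0 means 1 m, then a turn about the tool's z in fractions of the full range, 1 being 360 degrees, then the finger opening in m; each row is the pose to reach, as a shift and turn from the pose commanded when the call began, along the tool's axes at that moment; what a row does not reach only later rows make up. A row lasts 1/12 s, in which the tool goes at most 0.0417 m and 7.16 degrees, less where a joint would pass 70% of its speed; a pose out of reach is approached as far as the arm can. The fingers move at their own pace and stop on an object; squeeze is the grip in N (left out, the last holds). Time passes only in rows, so rows that do not move let the fingers close. The tool returns the time, the measured TCP pose, the force, the opening and the grip force at its end. only (a regular expression) keeps the lines of the reply that match it, lines (a string "A,B") keeps lines A to B, and quiet returns only ok. Shift and turn numbers lie between -1 and 1, and a call with a number outside is refused. Input that does not fit is refused with a message, and nothing moves.
- env.get_obs(): the state, without advancing time (a new reading comes with each control period).
- read_camera(name): name is "side" or "top" or "wrist"; returns a dict with "color" (480x640x3 uint8, blue, green, red), "fx", "fy", "cx", "cy" (pixels), "dist" ([k1, k2, p1, p2, k3] as OpenCV has them; the pictures are not rectified), "world_from_camera" (4x4, takes a point from camera to world coordinates). Camera axes: x right, y down, z forward; pixel columns grow to the right and rows downward; lengths in m; the calibration is good to about 2 mm. A picture is of the moment at which its call begins. There is no depth.
- env.sign_off(): hands the job in; it is judged then, once.
The state is a dict: "time_s": time; "qpos": joint angles; "joint_velocities": joint speeds; "effort": joint torques, N m; "tool_pos": TCP position; "tool_rot": TCP orientation; "force": force on the tool from outside, world axes, zero at the start; "wrist_torque": the same for the moment, N m; "grip_width": finger opening in m; "grasp_force": force on a finger pad.
Only numpy, scipy, OpenCV 4.12 (cv2) and the standard library are available. Lean on these libraries where they do the work, as an engineer would, in place of code of your own. Each camera call takes 0.05 s, during which the arm holds its last target. There are 200 camera calls.

### The job

The tall strip carton stands upright in front of the small bench label reader. Push it over towards the reader, so that it lies flat on its broad side with its top end pointing at the reader, then slide it along the bench until that end sits flush and square against the reader's bumper bar, centred on it. Only push: do not grip or lift the carton, keep it down on the bench, and leave the other loose things where they stand and upright.

Things in the scene. Friction and masses are not known exactly. Their poses are not given: they have to be found in the camera images.
- strip_carton: strip carton: closed white and blue box, tallest carton, 51 deep (x), 86 wide (y), 95.5 mm high (z), 0.1-0.17 kg, loose. Starts upright, +x broad face to the reader, up to 0.15 rad off square. Origin: centre of its underside. Pushed near the top of its -x face it tips (does not slide) about its lower +x edge and falls by itself beyond 30 degrees; its z then points at the reader, its x down.
- carton_center (a point): the middle of the strip carton, 48 mm up its z axis; it is 48 mm above the bench while it stands and 25.5 mm above it once it lies on its broad side
- carton_top (a point): centre of the strip carton's top end (95.5 mm up its z axis); this end comes to rest against the bumper bar
- reader: label reader, fixed: grey housing 46 deep, 120 wide, 62 mm high, dark window in front, black bumper bar (120 wide, 22 mm high) along the foot, front face 10 mm ahead of the housing. Origin: on the bench under the middle of the bar's front face. x points back into the housing, y along the bar. The carton starts with its centre 173-190 mm in front (-x), within 12 mm of the middle line
- bumper (a point): middle of the front face of the bumper bar, 11 mm above the bench; axes as the reader's
- slides_carton: bystander: another, lower and wider white carton, 66 x 121 x 76 mm (x, y, z), upright; origin at the centre of its underside; loose, to be left alone
- beaker: bystander: small clear plastic beaker, 52 mm across, 69 mm high, upright; origin at the centre of its underside; to be left alone
- green_cup: bystander: white specimen cup with a green lid, 62 mm across, 68 mm high, upright; origin at the centre of its underside; to be left alone
- oil_bottle: bystander: small brown bottle with a black cap, 29 mm across, 61 mm high, upright; origin at the centre of its underside; to be left alone
- timer: bystander: white bench timer near the front edge, right of the work, 48 x 66 x 52 mm, upright; origin at the centre of its underside; to be left alone
- petri_dish: bystander: clear petri dish, 60 mm across, 15 mm high; origin at the centre of its underside; to be left alone
There are look-alikes about, which are no part of the job. Leave any black or purple look-alike of the strip_carton alone.

How it is judged:
By the outcome, as a careful person would: the job done as asked, in the order asked, and still so for the second after the job is handed in, with the robot touching nothing.
It also fails if it takes over 40 s, if anything falls off the work surface, if the arm or the gripper's body presses on something with over 40 N, if the wrist force passes 120 N, or if a joint passes its speed limit or range.

## Working session

There is one attempt and no reset: what is moved stays moved. The work goes in short steps, Python scripts to look and compute and a tool call to move; the robot and the scene stay as the last step left them, time stands still between calls to the robot, and variables do not carry over. Pictures are saved under pics/ and viewed, at most 10 in all, crops included, and the job is handed in when it is done.

```bash
mkdir -p pics; python3 - <<'E'
from cell import env, read_camera
import cv2,numpy as np
for n in ("top","side"):
    c=read_camera(n); cv2.imwrite(f"pics/{n}0.png",c["color"])
    print(n,c["fx"],c["cx"],c["cy"],c["dist"],np.round(c["world_from_camera"],3).tolist())
o=env.get_obs(); print(o["tool_pos"],o["tool_rot"],o["time_s"],env.tip_reach)
E
```

```text
top 602.718114618849 317.1601621554819 241.72461471545589 [0.02414258 0.         0.         0.         0.        ] [[-0.029, -0.99, 0.14, 0.35], [-1.0, 0.03, 0.005, 0.019], [-0.009, -0.14, -0.99, 1.627], [0.0, 0.0, 0.0, 1.0]]
side 473.03051750530165 321.4706123622259 234.01088178032202 [-0.04929507  0.          0.          0.          0.        ] [[-0.848, -0.242, 0.471, -0.076], [-0.529, 0.372, -0.762, 1.059], [0.009, -0.896, -0.444, 0.681], [0.0, 0.0, 0.0, 1.0]]
[0.26239926 0.59416601 0.23855441] [-1.79899088e+02  4.68211295e-03  1.56179427e+02] 0.1 0.017
```

View pics/top0.png

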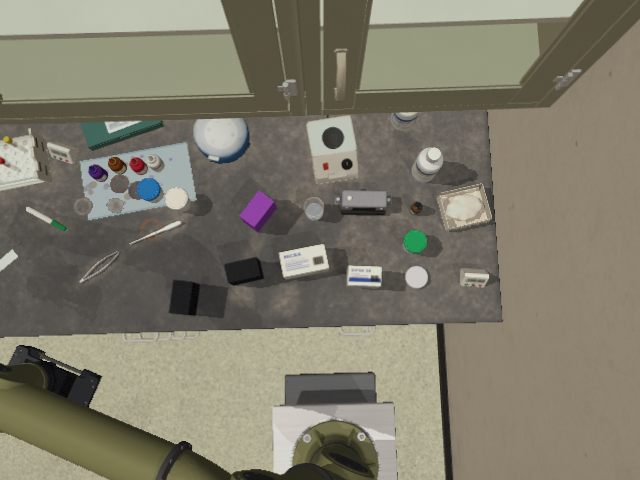

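View pics/side0.png

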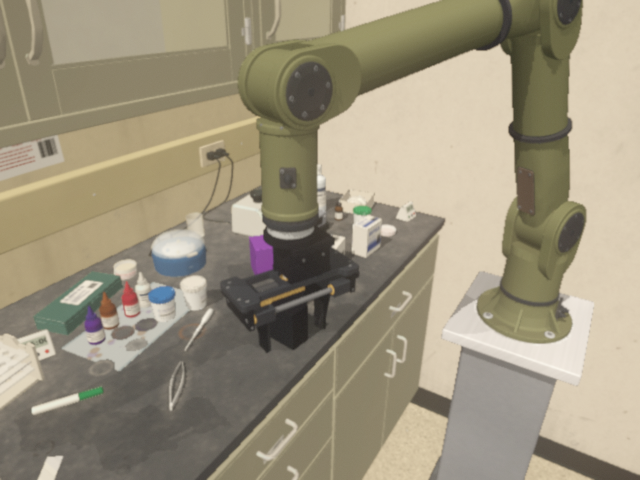

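Candidates for the carton are the white/blue box at top (365,276), the white slides carton (303,260), black boxes (243,271) and (184,297), and the purple box (258,211). The white/blue box in front of the grey reader (364,202) fits the description. In the side view it is at (367,236).

```bash
cat > h.py <<'E'
import cv2,numpy as np
def ray(c,p,z):
    """pixels -> world points on plane(s) z"""
    K=np.array([[c["fx"],0,c["cx"]],[0,c["fy"],c["cy"]],[0,0,1]])
    q=cv2.undistortPoints(np.float64(p).reshape(-1,1,2),K,np.float64(c["dist"]))[:,0]
    T=c["world_from_camera"]; d=np.c_[q,np.ones(len(q))]@T[:3,:3].T
    return T[:3,3]+d*((z-T[2,3])/d[:,2])[:,None]
def proj(c,P):
    K=np.array([[c["fx"],0,c["cx"]],[0,c["fy"],c["cy"]],[0,0,1]])
    M=np.linalg.inv(c["world_from_camera"])
    return cv2.projectPoints(np.float64(P).reshape(-1,1,3),cv2.Rodrigues(M[:3,:3])[0],M[:3,3],K,np.float64(c["dist"]))[0][:,0]
def blob(m,p):
    """mask component nearest to pixel p: its largest contour"""
    cs,_=cv2.findContours(m.astype(np.uint8),cv2.RETR_EXTERNAL,cv2.CHAIN_APPROX_NONE)
    cs=[k for k in cs if cv2.contourArea(k)>60]
    return max(cs,key=lambda k:cv2.pointPolygonTest(k,p,True))
E
python3 - <<'E'
from cell import read_camera
from h import *
c=read_camera("top"); im=c["color"]
cv2.imwrite("pics/crop1.png",cv2.resize(im[170:310,270:440],None,fx=4.2,fy=4.2,interpolation=cv2.INTER_CUBIC))
hsv=cv2.cvtColor(im,cv2.COLOR_BGR2HSV)
m=(hsv[...,2]>150)|((hsv[...,1]>100)&(hsv[...,0]>95)&(hsv[...,0]<130))
for n,p,z in (("strip",(365,276),.0955),("slides",(303,260),.076)):
    k=blob(m,p); b=cv2.boxPoints(cv2.minAreaRect(k)); w=ray(c,b,z)
    print(n,np.round(b,1).tolist(),np.round(w[:,:2],4).tolist(),w.mean(0))
for n,p,z in (("green",(415,241),.068),("petri",(416,277),.015),("bottle",(416,208),.06),("timer",(474,278),.05),("beaker",(313,208),.05)): print(n,ray(c,[p],z))
E
```

```text
strip [[346.6000061035156, 284.8999938964844], [347.29998779296875, 264.8999938964844], [381.5, 266.1000061035156], [380.70001220703125, 286.20001220703125]] [[0.4537, -0.0449], [0.5048, -0.0486], [0.499, -0.1354], [0.448, -0.1313]] [ 0.47636881 -0.09005494  0.0955    ]
slides [[278.0, 252.1999969482422], [323.79998779296875, 243.0], [328.79998779296875, 268.0], [283.0, 277.20001220703125]] [[0.545, 0.1289], [0.5654, 0.0095], [0.4999, -0.0014], [0.4797, 0.1173]] [0.5225324  0.06357497 0.076     ]
green [[ 0.56480952 -0.22825548  0.068     ]]
petri [[ 0.47496657 -0.23431799  0.015     ]]
bottle [[ 0.65375034 -0.23665702  0.06      ]]
timer [[ 0.46528977 -0.37947562  0.05      ]]
beaker [[0.66408502 0.03529848 0.05      ]]
```

View pics/crop1.png

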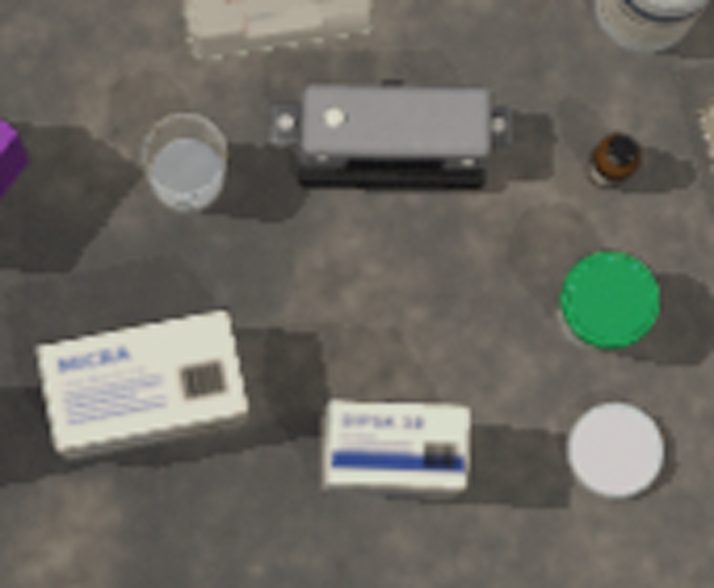

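The crop confirms the choice: the white/blue carton has its top at crop (325–470, 402–490). The reader bar's front edge runs crop (299,187)–(484,188). Next I fit the bar and housing edges.

```bash
python3 - <<'E'
from cell import read_camera
from h import *
c=read_camera("top"); g=cv2.cvtColor(c["color"],cv2.COLOR_BGR2GRAY)
w=ray(c,[[341.2,214.5],[385.2,214.8],[342.1,190.7],[386.7,191.4],[342.1,207.6],[386.7,207.6]],np.array([0,0,.062,.062,.062,.062])); print(np.round(w,4))
for u in (345,352,359,364,369,376,382): print(u,g[203:221,u])
for r in (199,211,213): print(r,g[r,334:350],g[r,378:394])
E
```

```text
[[ 0.6536 -0.041   0.    ]
 [ 0.6491 -0.1614  0.    ]
 [ 0.706  -0.0433  0.062 ]
 [ 0.7005 -0.1612  0.062 ]
 [ 0.6604 -0.0417  0.062 ]
 [ 0.6568 -0.1593  0.062 ]]
345 [146 146 136 108 102  78  61  47  42  42  27  38  86  94  92  96  98 102]
352 [148 147 138 113  76  52  33  29  37  40  21  40  89  99 103 104 104 107]
359 [147 148 139 121  75  31  18  27  38  40  25  29  61  93  97 100 100 100]
364 [146 146 140 123  77  31  17  30  37  41  26  31  66  96 100  98  98 101]
369 [149 149 142 127  78  33  16  26  28  39  24  29  66 101 110 105 101  95]
376 [149 149 142 128  86  63  66  42  26  39  33  19  63  92  99  99  98  96]
382 [147 147 140 130  93 119  88  43  28  40  34  24  69 101 113 115 108 101]
199 [ 92 112 150 183 182 162  68  87 125 141 145 146 146 160 194 204] [149 149 148 147 149 148 146 137 115 122 150 141 105  86  71  73]
211 [62 63 64 64 63 61 50 38 40 39 38 42 43 38 41 40] [26 30 31 28 28 30 38 55 75 77 78 80 83 81 80 77]
213 [60 63 61 65 66 63 57 34 23 24 26 27 26 26 23 23] [ 31  30  31  33  34  32  33  53  75  76  78  84  90 103 105 106]
```

Bar front middle is about (0.651, -0.101) with yaw -2.2°. The carton's centre is (0.476, -0.090) with yaw -3.7°, about 4 mm off the middle line. I go behind it with half-open fingers squared to the carton.

Units first: turns go in shares of 360 degrees. So -20.1 degrees / 360 = -0.0558.

tcp_steps:
  offsets:
    - [-0.03,-0.024,0,-0.0194,0.04]
    - [-0.062,-0.048,0,-0.0389,0.04]
    - [-0.093,-0.072,0,-0.0558,0.04]
    - [-0.124,-0.096,0,-0.0558,0.04]
    - [-0.155,-0.12,0,-0.0558,0.04]
    - [-0.186,-0.144,0,-0.0558,0.04]
    - [-0.217,-0.168,0,-0.0558,0.04]
    - [-0.248,-0.192,0,-0.0558,0.04]
  squeeze: 10

```text
time_s: 0.87
tool_pos: [0.4124, 0.3169, 0.2396]
tool_rot: [180.0, 0.0, 176.3]
force: [1.0, 0.7, -0.2]
grip_width: 0.0435
grasp_force: 0.0
```

```bash
python3 -c "
from cell import env;o=env.get_obs();print(o['tool_pos'],o['tool_rot'],o['qpos'])"
```

```text
[0.41239306 0.31689453 0.23959497] [1.79983754e+02 7.17568334e-03 1.76280110e+02] [-44.80719435   2.53969311   4.48613401 101.6365388   -0.21172901
  75.81517913  46.00648919]
```

tcp_steps:
  offsets:
    - [-0.01,-0.04,0,0,0.04]
    - [-0.02,-0.08,0,0,0.04]
    - [-0.03,-0.12,0,0,0.04]
    - [-0.04,-0.16,0,0,0.04]
    - [-0.05,-0.2,0,0,0.04]
    - [-0.05,-0.24,0,0,0.04]
    - [-0.05,-0.28,0,0,0.04]
    - [-0.05,-0.32,0,0,0.04]

```text
time_s: 1.53
tool_pos: [0.4405, -0.0057, 0.2395]
tool_rot: [180.0, 0.0, 176.3]
force: [1.2, -1.0, 0.1]
grip_width: 0.0399
grasp_force: 0.0
```

tcp_steps:
  offsets:
    - [0.005,-0.04,0,0,0.04]
    - [0.01,-0.08,0,0,0.04]
    - [0.01,-0.084,0,0,0.04]
    - [0.01,-0.084,0,0,0.04]

```text
time_s: 1.87
tool_pos: [0.425, -0.0895, 0.2398]
tool_rot: [179.9, 0.0, 175.9]
force: [0.2, 0.8, 0.1]
grip_width: 0.0401
grasp_force: 0.0
```

tcp_steps:
  offsets:
    - [0,0,0.035,0,0.04]
    - [0,0,0.075,0,0.04]
    - [0,0,0.11,0,0.04]
    - [0,0,0.14,0,0.04]
    - [0,0,0.145,0,0.04]
    - [0,0,0.145,0,0.04]

```text
time_s: 2.37
tool_pos: [0.4242, -0.0855, 0.093]
tool_rot: [-180.0, -0.3, 176.4]
force: [0.6, -0.0, -0.1]
grip_width: 0.0401
grasp_force: 0.0
```

```bash
python3 - <<'E'
from cell import read_camera
from h import *
a=read_camera("top")["color"][220:310,320:420]; b=read_camera("side")["color"][170:290,300:460]
cv2.imwrite("pics/d1.png",np.hstack([cv2.resize(a,(390,400)),cv2.resize(b,(400,400))]))
E
```

```text
(no output)
```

View pics/d1.png

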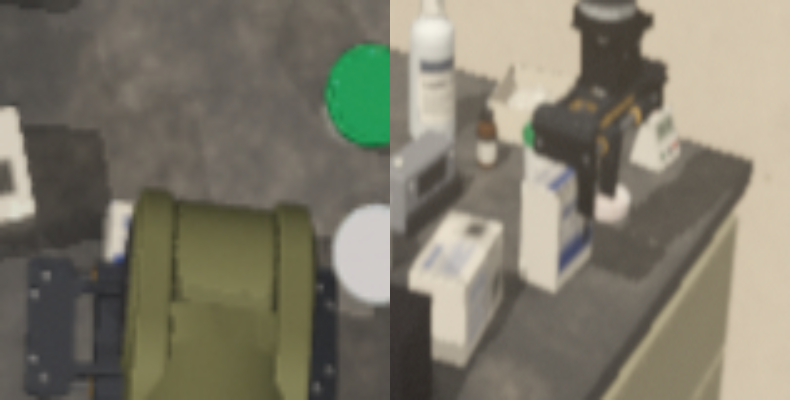

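tcp_steps:
  offsets:
    - [-0.012,0,0,0,0.04]
    - [-0.02,0,0,0,0.04]
    - [-0.028,0,0,0,0.04]
    - [-0.036,0,0,0,0.04]
    - [-0.043,0,0,0,0.04]
    - [-0.05,0,0,0,0.04]
    - [-0.056,0,0,0,0.04]
    - [-0.06,0,0,0,0.04]

```text
time_s: 3.13
tool_pos: [0.4863, -0.0909, 0.0946]
tool_rot: [-180.0, 0.0, 176.3]
force: [-0.4, 0.5, -0.4]
grip_width: 0.04
grasp_force: 0.0
```

tcp_steps:
  offsets:
    - [0,0,0,0,0.04]
    - [0,0,0,0,0.04]
    - [0,0,0,0,0.04]
    - [0,0,0,0,0.04]

```text
time_s: 3.47
tool_pos: [0.4851, -0.0908, 0.0945]
tool_rot: [180.0, -0.0, 176.3]
force: [0.4, 0.7, -0.4]
grip_width: 0.0397
grasp_force: 0.0
```

```bash
python3 - <<'E'
from cell import read_camera
from h import *
a=read_camera("top")["color"][180:310,310:440]; b=read_camera("side")["color"][170:290,300:460]
cv2.imwrite("pics/d2.png",np.hstack([cv2.resize(a,(390,400)),cv2.resize(b,(400,400))]))
E
```

```text
(no output)
```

View pics/d2.png

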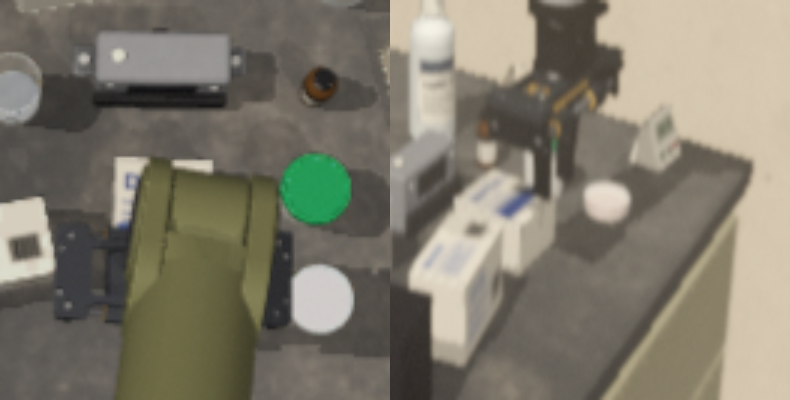

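The carton lies flat, with its top end towards the reader at left-panel (113–213, 158). I back off, lower the fingers behind it and measure.

tcp_steps:
  offsets:
    - [0.03,0,0,0,0.04]
    - [0.055,0,0,0,0.04]
    - [0.055,0,0.03,0,0.04]
    - [0.055,0,0.055,0,0.04]
    - [0.055,0,0.055,0,0.04]
    - [0.055,0,0.055,0,0.04]

```text
time_s: 4.07
tool_pos: [0.4295, -0.0873, 0.0391]
tool_rot: [-180.0, -0.2, 176.3]
force: [0.2, 0.3, 0.4]
grip_width: 0.0401
grasp_force: 0.0
```

```bash
cat > m.py <<'E'
from cell import read_camera
from h import *
c=read_camera("top"); im=c["color"]; hsv=cv2.cvtColor(im,cv2.COLOR_BGR2HSV)
m=((hsv[...,2]>140)&(hsv[...,1]<70))|((hsv[...,1]>100)&(hsv[...,0]>95)&(hsv[...,0]<130))
import sys
k=blob(m,(float(sys.argv[1]),float(sys.argv[2])))[:,0]
b=cv2.boxPoints(cv2.minAreaRect(k)); w=ray(c,b,.051)
print(np.round(b,1).tolist(),np.round(w[:,:2],4).tolist(),w.mean(0))
# far edge: topmost contour pixel per column
lo,hi=k[:,0].min()+3,k[:,0].max()-3
P=np.array([[u,k[k[:,0]==u,1].min()] for u in range(lo,hi)],float)
W=ray(c,P,.051); f=np.polyfit(W[:,1],W[:,0],1); print("far edge slope deg",np.degrees(np.arctan(f[0])),"x mid",W[:,0].mean(),"y",W[0,1],W[-1,1])
cv2.imwrite(sys.argv[3],cv2.resize(im[180:310,310:440],(600,600)))
E
python3 m.py 354 235 pics/d3.png
```

```text
[[347.0, 231.0], [380.0, 231.0], [380.0, 266.0], [347.0, 266.0]] [[0.5992, -0.0529], [0.5966, -0.1401], [0.5038, -0.136], [0.5063, -0.0496]] [ 0.55146945 -0.09465374  0.051     ]
far edge slope deg 4.9492715079869125 x mid 0.5965646122141278 y -0.06084080169780669 -0.12939400455860292
```

View pics/d3.png

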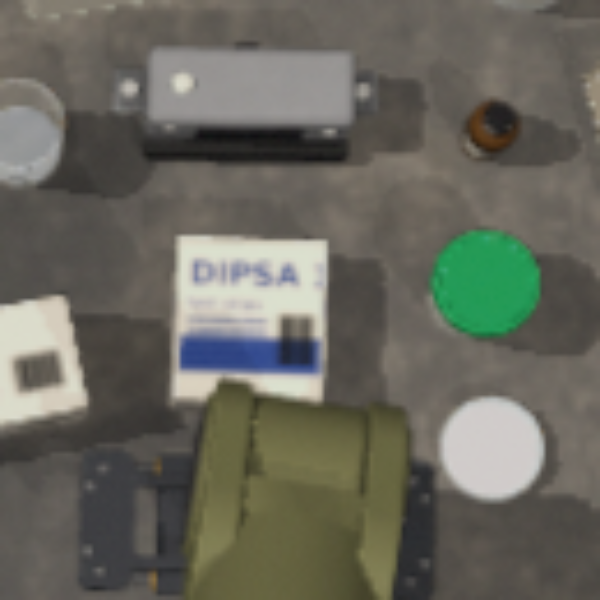

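The carton lies at centre (0.5515, -0.0945), yaw -3.7°. That is 2.5 mm left of the reader's middle line and 1.5° off square, with 53 mm left to slide. I push slowly, with a slight right drift and a 1.5° turn.

Converted, -0.9 degrees / 360 = -0.0025.

tcp_steps:
  offsets:
    - [-0.025,0,0,0,0.04]
    - [-0.045,0,0,0,0.04]
    - [-0.055,0,0,0,0.04]
    - [-0.061,0,0,0,0.04]
    - [-0.066,0,0,0,0.04]
    - [-0.071,-0.0005,0,-0.0008,0.04]
    - [-0.077,-0.001,0,-0.0017,0.04]
    - [-0.083,-0.0015,0,-0.0025,0.04]

```text
time_s: 4.78
tool_pos: [0.5132, -0.0942, 0.0395]
tool_rot: [180.0, -0.0, 177.2]
force: [-0.2, 0.0, -1.4]
grip_width: 0.0399
grasp_force: 0.3
```

tcp_steps:
  offsets:
    - [-0.006,-0.0005,0,-0.0008,0.04]
    - [-0.012,-0.001,0,-0.0017,0.04]
    - [-0.018,-0.001,0,-0.0017,0.04]
    - [-0.022,-0.001,0,-0.0017,0.04]
    - [-0.022,-0.001,0,-0.0017,0.04]

```text
time_s: 5.2
tool_pos: [0.5364, -0.0962, 0.0397]
tool_rot: [-180.0, 0.1, 177.8]
force: [-0.1, 1.0, 0.4]
grip_width: 0.0398
grasp_force: 0.0
```

```bash
python3 m.py 358 230 pics/d4.png
```

```text
[[348.0, 215.0], [357.0, 215.0], [357.0, 236.0], [348.0, 236.0]] [[0.6421, -0.0571], [0.6414, -0.081], [0.5851, -0.0788], [0.5858, -0.0551]] [ 0.61359701 -0.06799055  0.051     ]
far edge slope deg 1.7459353364531445 x mid 0.6418134000809695 y -0.06505078191290817 -0.07035524145212906
```

View pics/d4.png

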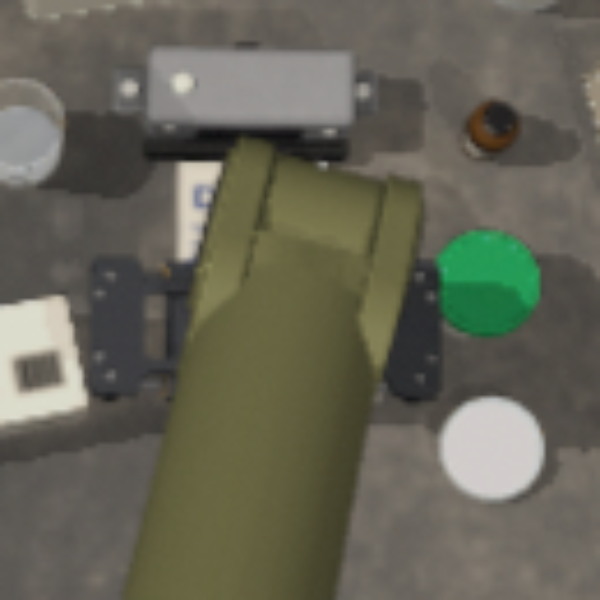

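The left edge of the carton (far corner at y ≈ -0.057, wanted -0.058) is about 9 mm short of the bar. I finish the push gently, watching the force.

tcp_steps:
  offsets:
    - [-0.003,0,0,0,0.04]
    - [-0.006,0,0,0,0.04]
    - [-0.008,0,0,0,0.04]
    - [-0.008,0,0,0,0.04]

```text
time_s: 5.58
tool_pos: [0.5437, -0.0965, 0.0396]
tool_rot: [-180.0, 0.0, 177.8]
force: [0.2, 0.1, -0.1]
grip_width: 0.04
grasp_force: 0.0
```

tcp_steps:
  offsets:
    - [-0.0015,0,0,0,0.04]
    - [-0.0015,0,0,0,0.04]
    - [-0.0015,0,0,0,0.04]

```text
time_s: 5.83
tool_pos: [0.5449, -0.0966, 0.0396]
tool_rot: [180.0, 0.0, 177.8]
force: [1.0, 1.2, -1.0]
grip_width: 0.0397
grasp_force: 0.0
```

tcp_steps:
  offsets:
    - [-0.0015,0,0,0,0.04]
    - [-0.0015,0,0,0,0.04]
    - [-0.0015,0,0,0,0.04]

```text
time_s: 6.08
tool_pos: [0.546, -0.0966, 0.0395]
tool_rot: [180.0, -0.0, 177.8]
force: [-2.4, 0.6, 1.7]
grip_width: 0.0399
grasp_force: 0.9
```

tcp_steps:
  offsets:
    - [-0.0015,0,0,0,0.04]
    - [-0.0015,0,0,0,0.04]
    - [-0.0015,0,0,0,0.04]

```text
time_s: 6.33
tool_pos: [0.546, -0.0966, 0.0392]
tool_rot: [180.0, -0.2, 177.8]
force: [-6.0, -0.3, 3.7]
grip_width: 0.0401
grasp_force: 2.8
```

tcp_steps:
  offsets:
    - [-0.001,0,0,0,0.04]
    - [-0.001,0,0,0,0.04]
    - [-0.001,0,0,0,0.04]

```text
time_s: 6.58
tool_pos: [0.5461, -0.0966, 0.0391]
tool_rot: [179.9, -0.3, 177.8]
force: [-7.8, 0.8, 6.2]
grip_width: 0.0398
grasp_force: 4.0
```

The carton is firmly against the bar. I back out straight and look.

tcp_steps:
  offsets:
    - [0.004,0,0,0,0.04]
    - [0.008,0,0,0,0.04]
    - [0.02,0,0,0,0.04]
    - [0.05,0,0,0,0.04]
    - [0.08,0,0,0,0.04]
    - [0.1,0,0,0,0.04]
    - [0.1,0,-0.03,0,0.04]
    - [0.1,0,-0.04,0,0.04]

```text
time_s: 7.25
tool_pos: [0.449, -0.093, 0.0815]
tool_rot: [179.9, 0.2, 177.7]
force: [1.3, -1.2, 1.6]
grip_width: 0.0402
grasp_force: 0.0
```

```bash
python3 m.py 365 235 pics/d5.png; python3 - <<'E'
import cv2
from cell import read_camera
cv2.imwrite("pics/s5.png",cv2.resize(read_camera("side")["color"][170:290,260:460],(800,480)))
E
```

```text
[[348.0, 246.0], [348.0, 211.0], [380.0, 211.0], [380.0, 246.0]] [[0.5591, -0.0541], [0.6529, -0.0575], [0.6503, -0.1424], [0.5566, -0.1383]] [ 0.60475582 -0.09807855  0.051     ]
far edge slope deg 1.752040191260351 x mid 0.6489757914366121 y -0.06534562789339281 -0.1316611989720394
```

View pics/d5.png

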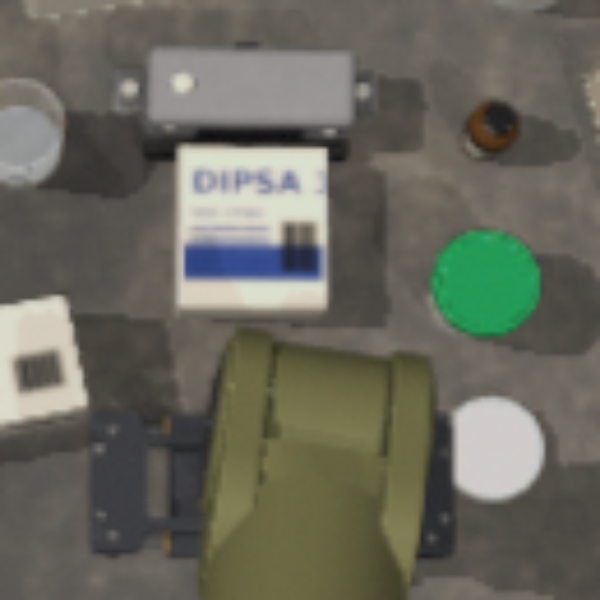

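View pics/s5.png

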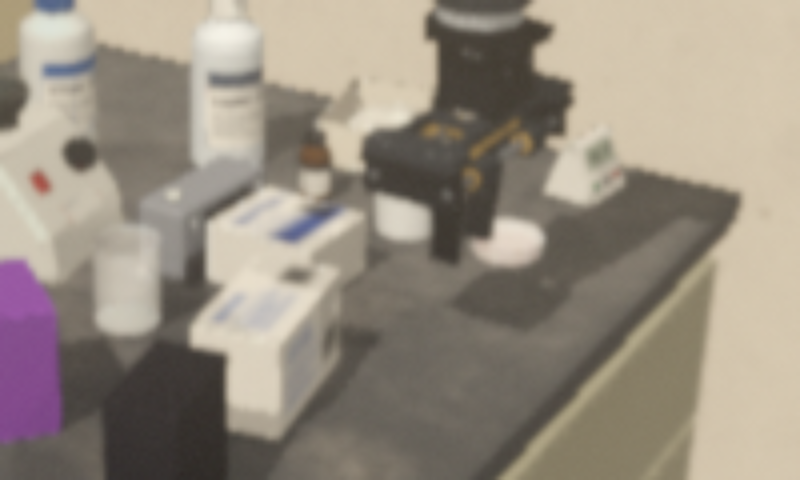

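The pictures show the carton flat, its far end (left edge crop x≈177, right edge ≈328) flush along the bar (145–349). Its middle is at y ≈ -0.101, against -0.101 for the bar. All the bystanders stand undisturbed and the gripper is clear, so I hand in.

tcp_steps:
  offsets:
    - [0,0,-0.03,0,0.04]
    - [0,0,-0.06,0,0.04]
    - [0,0,-0.06,0,0.04]
    - [0,0,-0.06,0,0.04]

```text
time_s: 7.68
tool_pos: [0.4508, -0.0928, 0.1406]
tool_rot: [180.0, 0.2, 177.8]
force: [0.6, -0.9, -0.4]
grip_width: 0.04
grasp_force: 0.0
```

```bash
python3 -c "
from cell import env;print(env.sign_off())"
```

```text
the job is handed in; nothing more can be done
None
```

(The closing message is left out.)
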